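Stack the cone cartons and hold the last one just above the column

TASK

Stack the cone cartons on the far side of the drying clay pot from where the two smaller ones stand: bring the middle-sized cardboard carton across and set it squarely on the largest one, centred, long sides parallel, and let go of it. Then bring the smallest carton across and finish while still holding it level, centred and square above that column with about a centimetre of air beneath it, so that I can slip a sheet of paper in between; do not let it touch the column or let go of it. Leave the largest carton where it stands, do not touch the clay pot with anything, and do not disturb the mug, the bowl or the timer.

Things in the scene. Friction and masses are not known exactly. Their poses are not given: they have to be found in the camera images.
- large_carton: the largest closed cardboard carton, 90 (x) x 130 (y) x 50 (z, height) mm, about 0.7 kg, a strip of paper tape over its flat lid along y; alone on the right of the clay pot, loose on the table; foot of the column. Origin: centre of its underside, z up, y along its long side
- middle_carton: the middle-sized closed cardboard carton, 64 (x) x 104 (y) x 45 (z, height) mm, about 0.28 kg, same look, flat top and bottom, rigid; on the left of the clay pot. Origin: centre of its underside, z up, y along its long side; grip it across x
- small_carton: the smallest closed cardboard carton, 52 (x) x 80 (y) x 40 (z, height) mm, about 0.18 kg, same look, rigid; on the left of the clay pot, about 13 to 23 cm nearer to or farther from the robot than the middle-sized one (either may be the nearer). Origin: centre of its underside, z up, y along its long side; grip it across x
- clay_pot: brown oblong pot of raw clay standing upside down to dry between the cartons, 204 (x) x 252 (y) x 83 (z, height) mm; not to be touched. Origin: centre of its underside, y along its long side, which points roughly away from the robot
- mug: green and white mug with a handle, 86 x 117 x 99 mm high, bystander behind the pot. Origin: centre of its underside
- bowl: round grey-blue bowl, 130 mm across, 57 mm high, bystander at the back right. Origin: centre of its underside
- timer: round kitchen timer, 67 mm across, 44 mm high, bystander behind the pot. Origin: centre of its underside

How it is judged:
By the outcome, as a careful person would: the job done as asked, in the order asked, and still so for the second after the job is handed in, while the arm keeps its last pose, push and grip.
It also fails if it takes over 72 s, if anything falls off the work surface, if the arm or the gripper's body presses on something with over 40 N, if the wrist force passes 120 N, or if a joint passes its speed limit or range.

ROBOT

A 6-joint arm with a two-finger parallel gripper is mounted at the origin on a cart in front of the work surface, level with it; the furniture and walls round the work are solid. World frame = base frame: x ahead of the robot, y to its left, z up, the work surface at z = 0. Lengths are in m, angles in rad, forces in N, time in s.
With the tool pointing down it reaches from about 0.35 to 0.85 m from the base axis. Payload 8.1 kg.
Tool frame: the origin (TCP) lies at the very end of the fingers, on their centre line; the grasp point (between the pads) lies 19 mm behind it; z points along the fingers, y is the direction in which the jaws open and shut (so a half turn about z gives the same grasp; the last joint's range is limited). The gripper opens to 93 mm and grips with 3 to 60 N. Pads are 15 mm wide; open, the fingers measure 128 mm over their backs; the gripper's body (75 mm by 188 mm) begins 65 mm behind the grasp point.
Start: joints at [1.04, 0.13, 1.488, -0, 1.523, -0.085], TCP at [0.259, 0.541, 0.219] pointing down, gripper open.
Joint ranges: [-2.96, 2.96], [-0.89, 2.26], [0.02, 2.5], [-1.34, 4.48], [0, 2.73], [-2.66, 2.66]. Speed limits (rad/s): [2.39, 2.39, 2.79, 3.14, 3.14, 3.14].

INTERFACE

Orientations are given as a rotation vector (axis times angle).
In Python, from plant import robot gives the robot as it stands.
- The arm moves only by the shell command python3 -m inch 'ROWS' [FORCE]. ROWS is JSON, a list that holds one entry, the list of rows, each a list of 7 numbers: the shift along the tool's x, y, z in cm, then the turn, a rotation vector about the tool's x, y, z in degrees, then the gripper command: -1 is fully open, 1 is shut, values between are in proportion. A call has 1 to 5 rows; each row shifts and turns the commanded pose from where the row before left it, along the tool's axes as they then stand; what a row does not reach is not made up. A row lasts 1/10 s, in which the tool goes at most 50 mm and 8.59 degrees, less where a joint would pass 70% of its speed; a pose out of reach is approached as far as the arm can. A call with a gripper value outside its range is refused whole. The fingers move at their own pace and stop on an object; FORCE is the grip in N (left out, the last holds). Time passes only in rows, so rows that do not move let the fingers close. It gives the time, the measured TCP pose, the force and the opening at its end, in the units of the state.
- robot.read_state(): the state, without advancing time (a new reading comes with each control period).
- robot.read_camera(name): name is "side" or "top" or "wrist"; returns a dict with "image" (384x512x3 uint8, blue, green, red), "K" (3x3 intrinsics, pixels), "distortion" ([k1, k2, p1, p2, k3] as OpenCV has them; the pictures are not rectified), "R" (3x3) and "t" (3): a world point X has camera coordinates R X + t; the wrist camera has in their place "tool_from_camera" (4x4, takes a point from camera to tool coordinates, whose origin is the TCP and whose axes are the flange's). Camera axes: x right, y down, z forward; pixel columns grow to the right and rows downward; lengths in m; the calibration is good to about 2 mm. A picture is of the moment at which its call begins: read the wrist's pose just before it. There is no depth.
- robot.close_job(): hands the job in, once; it reports no verdict.
The state is a dict: "t": time; "q": joint angles; "dq": joint speeds; "joint_torque": joint torques, N m; "tool_pos": TCP position; "orientation": TCP orientation; "force": force on the tool from outside, world axes, zero at the start; "wrist_torque": the same for the moment, N m; "opening": finger opening in m.
Only numpy, scipy, OpenCV 4.12 (cv2) and the standard library are available. Lean on these libraries where they do the work, as an engineer would, in place of code of your own. Each camera call takes 0.05 s, during which the arm holds its last target. There are 200 camera calls.

## Working session

There is one attempt and no reset: what is moved stays moved. The work goes in short steps, Python scripts to look and compute and a shell command to move; the robot and the scene stay as the last step left them, time stands still between calls to the robot, and variables do not carry over. Pictures are saved under pics/ and viewed, about 8 in all and at most 12, crops included, and the job is handed in when it is done.

```bash
mkdir -p pics; ls; python3 - <<'E'
from plant import robot
import cv2
s=robot.read_state();print({k:(v if isinstance(v,float) else [round(float(x),4) for x in v] if hasattr(v,'__len__') else v) for k,v in s.items()})
for n in("top","side"):
    c=robot.read_camera(n);cv2.imwrite(f"pics/{n}0.png",c["image"]);print(n,c["K"],c["distortion"],c["R"],c["t"])
c=robot.read_camera("wrist");print(c["tool_from_camera"]);cv2.imwrite("pics/wrist0.png",c["image"])
E
```

```text
pics
{'t': 0.0, 'q': [1.0396, 0.1312, 1.4893, 0.0, 1.5229, -0.0854], 'dq': [0.0006, -0.0021, 0.0001, -0.0007, -0.0012, 0.0005], 'joint_torque': [0.0005, -55.9826, -49.1768, 0.077, 0.0351, -0.0001], 'tool_pos': [0.2584, 0.5409, 0.2176], 'orientation': [-0.6943, -3.0633, 0.0027], 'force': [-0.4604, -0.3299, 0.4642], 'wrist_torque': [-0.0019, -0.0038, 0.0186], 'opening': 0.09296712345443288}
top [[468.89834251   0.         250.21906898]
 [  0.         468.89834251 196.17741709]
 [  0.           0.           1.        ]] [-0.14461026  0.          0.          0.          0.        ] [[-0.02650675 -0.99959227  0.01061541]
 [-0.99724562  0.02570567 -0.06957286]
 [ 0.06927162 -0.01243032 -0.99752039]] [-1.45195019e-03  6.03529410e-01  1.48001741e+00]
side [[406.93603785   0.         262.23607269]
 [  0.         406.93603785 192.81698727]
 [  0.           0.           1.        ]] [-0.02879423  0.          0.          0.          0.        ] [[ 0.99899858  0.04216413 -0.01496772]
 [ 0.0152244  -0.634916   -0.77243115]
 [-0.04207213  0.77142975 -0.63492211]] [-0.59111732  0.00619365  1.43669647]
[[ 5.90051055e-04 -9.63688114e-01 -2.67029720e-01  7.53657333e-02]
 [ 9.99999586e-01  7.53718320e-04 -5.10424741e-04  4.18943529e-04]
 [ 6.93155448e-04 -2.67029309e-01  9.63688159e-01 -1.65353016e-01]
 [ 0.00000000e+00  0.00000000e+00  0.00000000e+00  1.00000000e+00]]
```

View pics/top0.png

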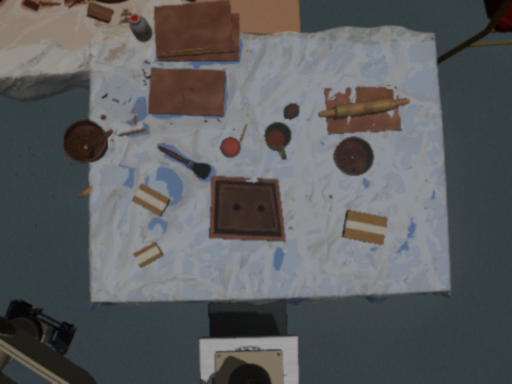

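View pics/side0.png

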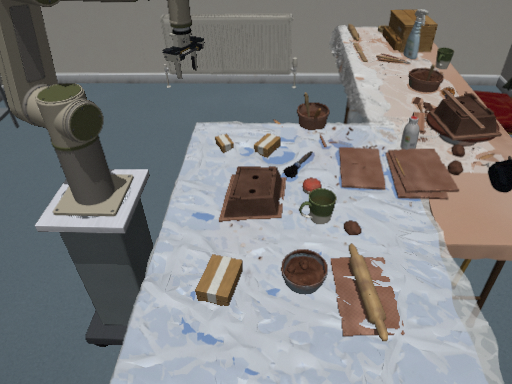

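The top picture shows the small carton near (148,254), middle (151,200), large (365,227), pot (247,209), timer (230,147), mug (277,137) and bowl (353,156); the side view agrees. I'll write helpers, get coarse positions, and make an enlarged crop.

```bash
cat > h.py <<'E'
import numpy as np, cv2
from scipy.spatial.transform import Rotation as Ro
from scipy.optimize import least_squares
from plant import robot
def cam(n):
    s=robot.read_state(); c=robot.read_camera(n)
    if n=="wrist":
        T=np.eye(4);T[:3,:3]=Ro.from_rotvec(s["orientation"]).as_matrix();T[:3,3]=s["tool_pos"]
        W=np.linalg.inv(T@np.array(c["tool_from_camera"]));c["R"],c["t"]=W[:3,:3],W[:3,3]
    return {k:np.array(c[k]) for k in("image","K","distortion","R","t")}
def save(n,name): # keeps image and calibration
    c=cam(n);np.savez(f"pics/{name}.npz",**c);cv2.imwrite(f"pics/{name}.png",c["image"]);return c
def load(name): return dict(np.load(f"pics/{name}.npz"))
def proj(c,X): return cv2.projectPoints(np.float64(X).reshape(-1,3),cv2.Rodrigues(c["R"])[0],c["t"],c["K"],c["distortion"])[0][:,0]
def ray(c,uv,z): # world point at height z
    p=cv2.undistortPoints(np.float64(uv).reshape(-1,1,2),c["K"],c["distortion"])[:,0]
    d=np.c_[p,np.ones(len(p))]@c["R"];o=-c["R"].T@c["t"]
    return o+d*((z-o[2])/d[:,2])[:,None]
def crop(c,u0,v0,u1,v1,f,out):
    cv2.imwrite(f"pics/{out}.png",cv2.resize(c["image"][v0:v1,u0:u1],None,fx=f,fy=f,interpolation=cv2.INTER_CUBIC))
SZ=dict(large=(.09,.13,.05),middle=(.064,.104,.045),small=(.052,.08,.04))
def corners(name,x,y,a,z):
    w,l,_=SZ[name];P=np.array([[-w,-l],[w,-l],[w,l],[-w,l]])/2
    R=np.array([[np.cos(a),-np.sin(a)],[np.sin(a),np.cos(a)]]);return np.c_[P@R.T+[x,y],np.full(4,z)]
def fit(name,obs,ztop,x0):
    """obs: list of (cam, 4 top-corner pixels in any cyclic order matched to nearest corners)"""
    def res(p):
        r=[]
        for c,uv in obs:
            q=proj(c,corners(name,*p,ztop));r.append((q-np.array(uv)[np.argmin(np.linalg.norm(q[:,None]-np.array(uv)[None],axis=2),1)]).ravel())
        return np.concatenate(r)
    s=least_squares(res,x0);return s.x,np.round(res(s.x),1)
E
python3 - <<'E'
from h import *
c=save("top","top1")
for n,uv,z in[("small",(148,254),.04),("middle",(151,200),.045),("large",(365,227),.05),("pot",(247,209),.083),("timer",(230,147),.04),("mug",(277,137),.09),("bowl",(353,156),.05)]:print(n,ray(c,uv,z).round(3))
a=cv2.resize(c["image"][170:280,120:220],None,fx=4,fy=4,interpolation=cv2.INTER_CUBIC)
b=cv2.resize(c["image"][170:280,300:400],None,fx=4,fy=4,interpolation=cv2.INTER_CUBIC)
cv2.imwrite("pics/crop1.png",np.hstack([a,b]))
E
```

```text
small [[0.427 0.31  0.04 ]]
middle [[0.598 0.297 0.045]]
large [[ 0.494 -0.377  0.05 ]]
pot [[ 0.56  -0.006  0.083]]
timer [[0.761 0.043 0.04 ]]
mug [[ 0.78  -0.104  0.09 ]]
bowl [[ 0.721 -0.348  0.05 ]]
```

View pics/crop1.png

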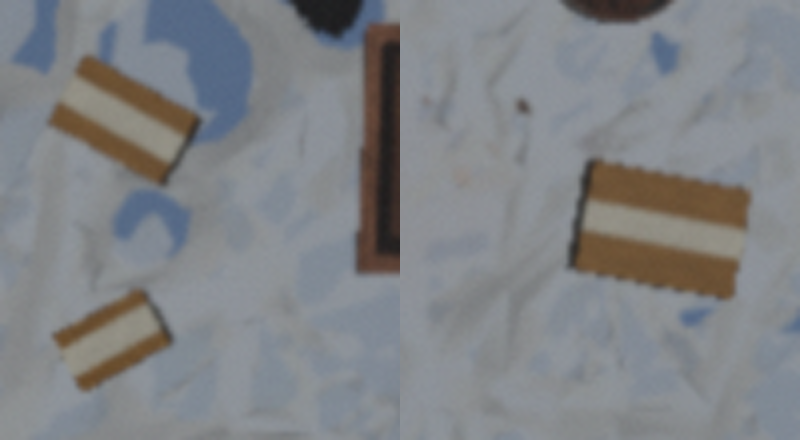

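Crop (4x, px): the middle carton's top corners are about (84,57),(194,118),(160,179),(50,119), the small one's (140,291),(166,339),(84,388),(55,337), and the large one's (594,163),(749,190),(733,297),(576,268).

```bash
python3 - <<'E'
from h import *
c=load("top1")
for n,P,off,z,x0 in[("middle",[(84,57),(194,118),(160,179),(50,119)],(120,170),.045,(.598,.297,-.5)),("small",[(140,291),(166,339),(84,388),(55,337)],(120,170),.04,(.427,.31,.5)),("large",[(194,163),(349,190),(333,297),(176,268)],(300,170),.05,(.494,-.377,-.17))]:
    uv=(np.array(P)+.5)/4-.5+off
    p,r=fit(n,[(c,uv)],z,x0);print(n,p[:2].round(4),np.degrees(p[2]).round(1),r)
s=robot.read_state();print(Ro.from_rotvec(s["orientation"]).as_matrix().round(3))
E
```

```text
middle [0.6003 0.3   ] -29.9 [-0.2  1.5  1.1 -1.   0.2 -1.4 -1.1  0.8]
small [0.4265 0.3122] 28.2 [ 1.2  0.9 -0.3 -1.5 -0.8 -0.5 -0.1  1.1]
large [ 0.4942 -0.3788] -11.7 [ 0.1  0.6  0.6 -0.6 -0.3 -1.  -0.4  0.9]
[[-0.902  0.431 -0.001]
 [ 0.431  0.902 -0.001]
 [ 0.    -0.001 -1.   ]]
```

```bash
cat >> h.py <<'E'
def st():
    s=robot.read_state();R=Ro.from_rotvec(s["orientation"]).as_matrix()
    print("t",round(s["t"],2),"tcp",np.round(s["tool_pos"],4),"psi",np.degrees(np.arctan2(R[1,1],R[0,1])).round(2),"tilt",np.degrees(np.arccos(-R[2,2])).round(2),"F",np.round(s["force"],1),"open",round(s["opening"]*1000,1),"q",np.round(s["q"],2));return s,R
def togo(x,y,z,psi=None):
    s,R=st()
    psi0=np.degrees(np.arctan2(R[1,1],R[0,1]))
    if psi is not None: print("turn about tool z deg",round(psi0-psi,2))
    d=np.array([x,y,z])-s["tool_pos"];print("shift cm before turn",(R.T@d*100).round(2))
    if psi is not None:
        a=np.radians(psi);R2=np.array([[-np.sin(-a)*-1*-1,0,0]]*3)
        y2=np.array([np.cos(a),np.sin(a),0]);z2=np.array([0,0,-1.]);x2=np.cross(y2,z2)
        print("shift cm after turn",(np.stack([x2,y2,z2])@d*100).round(2))
E
sed -i '/R2=np.array(\[\[-np.sin/s/;R2=.*$//' h.py
I="python3 -m inch"
$I '[[[-4.1,-0.7,-0.3,0,0,0,-1],[-4.1,-0.7,-0.3,0,0,0,-1],[-4.1,-0.7,-0.3,0,0,0,-1],[-4.1,-0.7,-0.3,0,0,0,-1],[-4.1,-0.7,-0.3,0,0,0,-1]]]' 
$I '[[[-4.1,-0.7,-0.3,0,0,0,-1],[-4.1,-0.7,-0.3,0,0,0,-1],[-4.1,-0.7,-0.3,0,0,0,-1],[-4.1,-0.7,-0.3,0,0,0,-1],[-4.1,-0.7,-0.3,0,0,0,-1]]]'
$I '[[[0,0,0,0,0,8.5,-1],[0,0,0,0,0,8.5,-1],[0,0,0,0,0,8.5,-1],[0,0,0,0,0,8.5,-1],[0,0,0,0,0,8.5,-1]]]'
$I '[[[0,0,0,0,0,8.5,-1],[0,0,0,0,0,8.5,-1],[0,0,0,0,0,8.5,-1],[0,0,0,0,0,8.5,-1],[0,0,0,0,0,8.5,-1]]]'
$I '[[[0,0,0,0,0,8.5,-1],[0,0,0,0,0,0,-1],[0,0,0,0,0,0,-1]]]'
python3 -c "
from h import *
togo(.6,.3,.25,-30)
c=save('wrist','wm');print(c['K'])
for n,p in(('middle',(.6003,.3,-.522)),('small',(.4265,.3122,.492))):print(proj(c,corners(n,*p,SZ[n][2])).round(0).tolist())"
```

```text
t: 0.7
tool_pos: [0.4296, 0.4203, 0.2336]
orientation: [-0.694, -3.064, 0.0]
force: [0.8, 0.2, 0.5]
opening: 0.093
t: 1.2
tool_pos: [0.5996, 0.3002, 0.2485]
orientation: [-0.694, -3.064, 0.0]
force: [0.1, 0.5, 0.8]
opening: 0.0928
t: 1.7
tool_pos: [0.5983, 0.3013, 0.2482]
orientation: [-1.766, -2.598, 0.001]
force: [-0.2, 0.5, 0.3]
opening: 0.0931
t: 2.2
tool_pos: [0.5983, 0.3014, 0.2482]
orientation: [-2.587, -1.782, 0.001]
force: [-0.0, -0.5, 0.2]
opening: 0.093
t: 2.5
tool_pos: [0.5983, 0.3014, 0.2484]
orientation: [-2.704, -1.6, 0.001]
force: [-1.2, 0.5, -0.3]
opening: 0.0926
t 2.5 tcp [0.5983 0.3014 0.2484] psi -28.78 tilt 0.02 F [-1.2  0.5 -0.3] open 92.6 q [ 0.39  0.31  1.23 -0.    1.6   0.89]
turn about tool z deg 1.22
shift cm before turn [-0.04  0.21 -0.16]
shift cm after turn [-0.04  0.21 -0.16]
[[296.27451779   0.         256.32804409]
 [  0.         296.27451779 191.46708579]
 [  0.           0.           1.        ]]
[[234.0, 209.0], [283.0, 210.0], [286.0, 129.0], [234.0, 128.0]]
[[159.0, 252.0], [177.0, 223.0], [124.0, 192.0], [106.0, 223.0]]
```

View pics/wm.png

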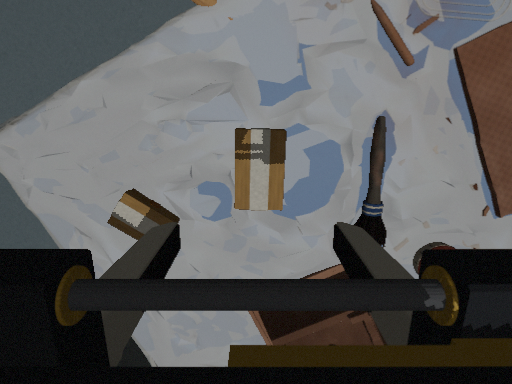

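The wrist view shows the middle carton with its lid corners near (235,128),(286,129),(286,209),(235,210), matching the top-camera prediction within about 2 px. Next I'll look at the large carton from above, unladen.

```bash
cat >> h.py <<'E'
def blob(c,name,p,ztop):
    """minAreaRect of brown pixels near predicted carton -> 4 corners, then fit"""
    q=proj(c,corners(name,*p,ztop));m0=np.zeros(c["image"].shape[:2],np.uint8)
    ctr=q.mean(0);cv2.fillConvexPoly(m0,np.int32(np.round(ctr+(q-ctr)*1.25)),255)
    h=cv2.cvtColor(c["image"],cv2.COLOR_BGR2HSV)
    m=((h[...,0]>5)&(h[...,0]<25)&(h[...,1]>90)&(m0>0)).astype(np.uint8)
    n,l,s,_=cv2.connectedComponentsWithStats(m);m=np.isin(l,[i for i in range(1,n) if s[i,4]>40])
    pts=np.argwhere(m)[:,::-1].astype(np.float32)
    r=cv2.minAreaRect(pts);b=cv2.boxPoints(((r[0]),(r[1][0]+1,r[1][1]+1),r[2]))
    print(name,"rect",np.round(b,1).tolist(),"pred",q.round(1).tolist())
    x,res=fit(name,[(c,b)],ztop,p);print(" fit",x[:2].round(4),np.degrees(x[2]).round(2),res);return x
E
python3 -c "
from h import *
blob(load('wm'),'middle',(.6003,.3,-.522),.045)
togo(.494,-.379,.25,-11.7)"
```

```text
middle rect [[232.5, 209.3000030517578], [234.5, 127.30000305175781], [285.79998779296875, 128.5], [283.79998779296875, 210.60000610351562]] pred [[234.0, 208.8], [282.7, 209.7], [286.4, 129.0], [234.0, 127.9]]
 fit [0.6002 0.3   ] -30.03 [ 1.2 -0.6 -1.3 -0.8  0.6  0.6 -0.6  0.6]
t 2.55 tcp [0.5983 0.3014 0.2484] psi -28.8 tilt 0.02 F [-0.7 -0.1 -0.3] open 92.9 q [0.39 0.31 1.23 0.   1.6  0.89]
turn about tool z deg -17.1
shift cm before turn [-64.65  23.63  -0.15]
shift cm after turn [-68.74   3.58  -0.16]
```

```bash
I="python3 -m inch"
$I '[[[0,0,0,0,0,-8.55,-1],[0,0,0,0,0,-8.55,-1],[-4.58,0.24,0,0,0,0,-1],[-4.58,0.24,0,0,0,0,-1],[-4.58,0.24,0,0,0,0,-1]]]' 
$I '[[[-4.58,0.24,0,0,0,0,-1],[-4.58,0.24,0,0,0,0,-1],[-4.58,0.24,0,0,0,0,-1],[-4.58,0.24,0,0,0,0,-1],[-4.58,0.24,0,0,0,0,-1]]]'
$I '[[[-4.58,0.24,0,0,0,0,-1],[-4.58,0.24,0,0,0,0,-1],[-4.58,0.24,0,0,0,0,-1],[-4.58,0.24,0,0,0,0,-1],[-4.58,0.24,0,0,0,0,-1]]]'
$I '[[[-4.58,0.24,0,0,0,0,-1],[-4.58,0.24,0,0,0,0,-1],[0,0,0,0,0,0,-1],[0,0,0,0,0,0,-1]]]'
python3 -c "
from h import *
togo(.494,-.379,.25,-11.7)
c=save('wrist','wl')
x=blob(c,'large',(.4942,-.3788,-.204),.05)
q=proj(c,corners('large',*x,.05))
cv2.polylines(c['image'],[np.int32(q.round())],True,(0,255,0),1)
crop(c,150,60,370,260,3,'wlc')"
```

```text
t: 3.05
tool_pos: [0.5765, 0.1644, 0.2484]
orientation: [2.436, 1.984, -0.0]
force: [0.2, -1.1, 0.2]
opening: 0.0933
t: 3.55
tool_pos: [0.5408, -0.0627, 0.2489]
orientation: [2.436, 1.982, 0.001]
force: [1.1, 0.4, 0.1]
opening: 0.0931
t: 4.05
tool_pos: [0.5052, -0.2893, 0.2489]
orientation: [2.437, 1.982, 0.0]
force: [0.2, 0.2, -0.3]
opening: 0.093
t: 4.45
tool_pos: [0.4909, -0.379, 0.2482]
orientation: [-2.44, -1.978, -0.0]
force: [0.5, -0.1, 1.0]
opening: 0.0927
t 4.45 tcp [ 0.4909 -0.379   0.2482] psi -11.93 tilt 0.05 F [ 0.5 -0.1  1. ] open 92.7 q [-0.74  0.18  1.39  0.    1.58 -0.53]
turn about tool z deg -0.23
shift cm before turn [ 0.06  0.3  -0.18]
shift cm after turn [ 0.06  0.3  -0.18]
large rect [[222.5, 117.5], [296.5, 117.5], [296.5, 220.5], [222.5, 220.5]] pred [[225.5, 219.7], [294.3, 219.5], [297.6, 117.0], [222.1, 117.3]]
 fit [ 0.4936 -0.3794] -11.78 [ 2.6 -0.3 -2.7 -0.4  0.8  0.2 -0.7  0.3]
```

View pics/wlc.png

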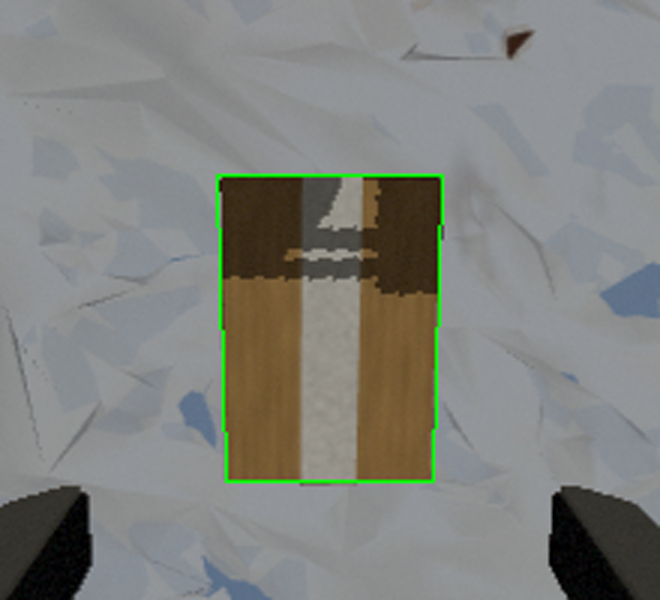

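The green fit outline hugs the large carton's lid on all four sides, at (0.4936,-0.3794) and -11.8°. Now back to the middle carton.

```bash
I="python3 -m inch"
$I '[[[4.58,-0.22,0,0,0,0,-1],[4.58,-0.22,0,0,0,0,-1],[4.58,-0.22,0,0,0,0,-1],[4.58,-0.22,0,0,0,0,-1],[4.58,-0.22,0,0,0,0,-1]]]'
$I '[[[4.58,-0.22,0,0,0,0,-1],[4.58,-0.22,0,0,0,0,-1],[4.58,-0.22,0,0,0,0,-1],[4.58,-0.22,0,0,0,0,-1],[4.58,-0.22,0,0,0,0,-1]]]'
$I '[[[4.58,-0.22,0,0,0,0,-1],[4.58,-0.22,0,0,0,0,-1],[4.58,-0.22,0,0,0,0,-1],[4.58,-0.22,0,0,0,0,-1],[4.58,-0.22,0,0,0,0,-1]]]'
$I '[[[0,0,0,0,0,6.05,-1],[0,0,0,0,0,6.05,-1],[0,0,0,0,0,6.05,-1],[0,0,0,0,0,0,-1],[0,0,0,0,0,0,-1]]]'
python3 -c "
from h import *
togo(.6002,.3,.01,-30)"
```

```text
t: 5.0
tool_pos: [0.5282, -0.1482, 0.2491]
orientation: [2.437, 1.982, 0.001]
force: [1.1, 1.0, 1.1]
opening: 0.0929
t: 5.5
tool_pos: [0.5641, 0.0782, 0.2492]
orientation: [2.436, 1.983, 0.002]
force: [1.0, -0.6, -0.6]
opening: 0.0929
t: 6.0
tool_pos: [0.6, 0.3045, 0.2492]
orientation: [-2.436, -1.983, -0.001]
force: [1.3, -1.6, 0.8]
opening: 0.0923
t: 6.5
tool_pos: [0.6005, 0.3019, 0.2489]
orientation: [-2.718, -1.576, -0.0]
force: [-1.0, 0.0, 0.3]
opening: 0.0932
t 6.5 tcp [0.6005 0.3019 0.2489] psi -29.78 tilt 0.02 F [-1.   0.   0.3] open 93.2 q [0.39 0.32 1.22 0.   1.61 0.91]
turn about tool z deg 0.22
shift cm before turn [-0.19  0.07 23.89]
shift cm after turn [-0.18  0.07 23.89]
```

```bash
I="python3 -m inch"
$I '[[[-0.19,0.07,4,0,0,0.2,-1],[0,0,4,0,0,0,-1],[0,0,4,0,0,0,-1],[0,0,4,0,0,0,-1],[0,0,3.5,0,0,0,-1]]]' 25
$I '[[[0,0,1.5,0,0,0,-1],[0,0,1.5,0,0,0,-1],[0,0,1.2,0,0,0,-1],[0,0,0,0,0,0,-1]]]'
python3 -c "
from h import *
togo(.6002,.3,.012,-30)"
```

```text
t: 7.0
tool_pos: [0.6, 0.2988, 0.0517]
orientation: [-2.721, -1.569, 0.002]
force: [-0.4, 0.1, -0.3]
opening: 0.0929
t: 7.4
tool_pos: [0.6007, 0.2987, 0.0109]
orientation: [-2.724, -1.565, 0.002]
force: [-1.0, -0.6, 0.3]
opening: 0.093
t 7.4 tcp [0.6007 0.2987 0.0109] psi -30.26 tilt 0.06 F [-1.  -0.6  0.3] open 93.0 q [ 0.39  0.49  1.44 -0.    1.21  0.91]
turn about tool z deg -0.26
shift cm before turn [ 0.09 -0.1  -0.11]
shift cm after turn [ 0.09 -0.1  -0.11]
```

```bash
I="python3 -m inch"
$I '[[[0.09,-0.1,0,0,0,-0.2,-1],[0,0,0,0,0,0,1],[0,0,0,0,0,0,1],[0,0,0,0,0,0,1],[0,0,0,0,0,0,1]]]' 25
$I '[[[0,0,0,0,0,0,1],[0,0,0,0,0,0,1],[0,0,0,0,0,0,1],[0,0,-1.5,0,0,0,1],[0,0,-1.5,0,0,0,1]]]'
$I '[[[0,0,-3.5,0,0,0,1],[0,0,-3.5,0,0,0,1],[0,0,-3.5,0,0,0,1],[0,0,-3,0,0,0,1],[0,0,-2,0,0,0,1]]]'
$I '[[[0,0,-1,0,0,0,1],[0,0,0,0,0,0,1],[0,0,0,0,0,0,1]]]'
python3 -c "
from h import *
togo(.4936,-.3794,.25,-11.78)
c=save('wrist','wh')"
```

```text
t: 7.9
tool_pos: [0.6008, 0.3002, 0.0121]
orientation: [2.722, 1.569, 0.001]
force: [0.3, -0.1, -0.1]
opening: 0.0657
t: 8.4
tool_pos: [0.5995, 0.2998, 0.0414]
orientation: [-2.721, -1.568, 0.004]
force: [-0.3, 0.6, -2.6]
opening: 0.0638
t: 8.9
tool_pos: [0.6015, 0.3006, 0.2015]
orientation: [2.721, 1.569, 0.007]
force: [0.5, -1.0, -3.4]
opening: 0.0638
t: 9.2
tool_pos: [0.6001, 0.2999, 0.2057]
orientation: [-2.722, -1.569, 0.002]
force: [-0.2, 0.1, -3.5]
opening: 0.0638
t 9.2 tcp [0.6001 0.2999 0.2057] psi -30.09 tilt 0.08 F [-0.2  0.1 -3.5] open 63.8 q [ 0.39  0.33  1.28 -0.    1.53  0.91]
turn about tool z deg -18.31
shift cm before turn [-64.12  24.84  -4.39]
shift cm after turn [-68.68   3.44  -4.43]
```

View pics/wh.png

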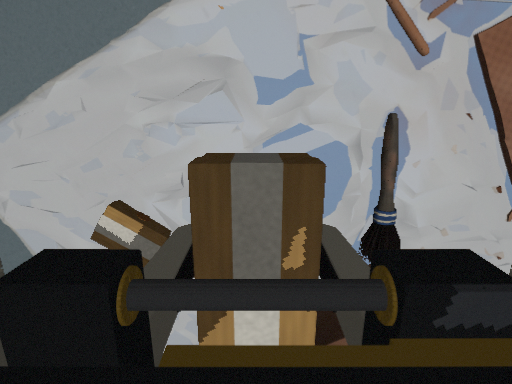

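```bash
python3 -c "
from h import *
c=load('wh')
for z in(.2387,.1937):print(proj(c,corners('middle',.6001,.2999,np.radians(-30.09),z)).round(1).tolist())"
```

```text
[[200.0, 349.8], [317.4, 349.9], [330.4, 160.7], [188.3, 160.6]]
[[211.9, 298.9], [304.5, 298.9], [312.2, 148.0], [205.0, 148.0]]
```

```bash
python3 -c "
from h import *
c=load('wh')
im=cv2.convertScaleAbs(c['image'],alpha=1.6);c['image']=im
crop(c,170,130,350,280,4,'whc')"
```

```text
(no output)
```

View pics/whc.png

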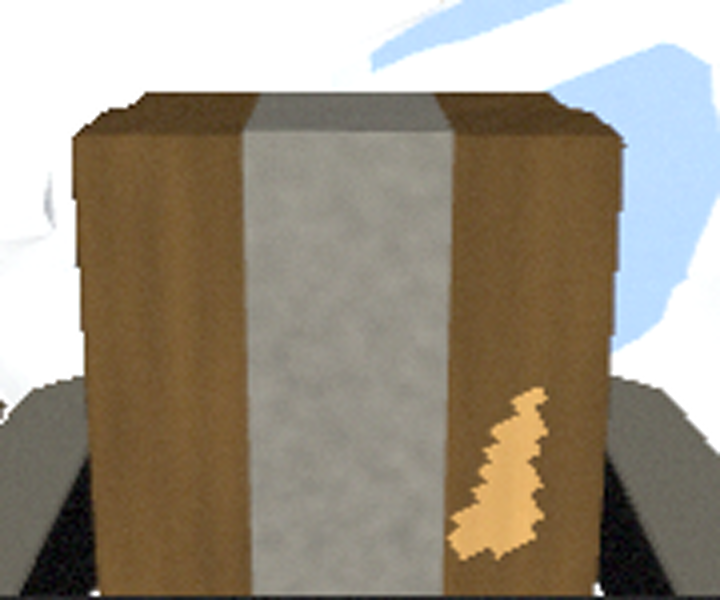

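```bash
python3 -c "
from h import *
c=load('wh')
s=robot.read_state()
T=Ro.from_rotvec(s['orientation']).as_matrix();tp=np.array(s['tool_pos'])
P=np.array([[188.1,163.6],[325.6,164.9],[206.6,153.1],[307.4,153.1]])
# carton in tool frame: far end (-x): points x=-.052,y=+-.032,z: top -.033 -> bottom +.012
for H in (.0638,.064):
  Q=np.array([[-.052,-H/2,-.0225],[-.052,H/2,-.0225],[-.052,-H/2,.0225],[-.052,H/2,.0225]])
  for tilt in (0,1):
    f=lambda p:(proj(c,(Ro.from_euler('y',p[3]*tilt).apply(Q)+[p[0],p[1],p[2]-.0105])@T.T+tp)-P).ravel()
    r=least_squares(f,[0,0,0,0],x_scale=.01);print('dx,dy,dz mm',(r.x[:3]*1000).round(1),'pitch deg',np.degrees(r.x[3]).round(1),r.fun.round(1))
"
```

```text
dx,dy,dz mm [101.2  -0.8   4.3] pitch deg 0.0 [ 1.1  1.5 -0.8  0.2 -1.6 -1.2  1.1 -1.1]
dx,dy,dz mm [101.1  -0.8   5.4] pitch deg -1.5 [ 0.9  0.6 -0.6 -0.7 -1.6  0.   1.1  0.1]
dx,dy,dz mm [101.1  -0.8   4.7] pitch deg 0.0 [ 1.1  1.5 -0.8  0.2 -1.6 -1.1  1.1 -1.1]
dx,dy,dz mm [101.   -0.8   5.8] pitch deg -1.5 [ 1.   0.6 -0.6 -0.7 -1.6  0.   1.1  0.1]
```

The crop shows the carton held squarely: its visible end is level, with the top edge at image row 164. The fit suggests it may sit about 4 mm lower in the jaws and 3 mm along x, but that is near the calibration limit, so I'll set it down by feel. Carrying it across.

```bash
I="python3 -m inch"
$I '[[[0,0,-0.5,0,0,-4.5,1],[0,0,-0.5,0,0,-4.6,1],[0,0,0,0,0,-4.6,1],[0,0,0,0,0,-4.6,1],[-2,0.1,0,0,0,0,1]]]'
$I '[[[-3.5,0.18,0,0,0,0,1],[-4.5,0.23,0,0,0,0,1],[-4.5,0.23,0,0,0,0,1],[-4.5,0.23,0,0,0,0,1],[-4.5,0.23,0,0,0,0,1]]]'
$I '[[[-4.5,0.23,0,0,0,0,1],[-4.5,0.23,0,0,0,0,1],[-4.5,0.23,0,0,0,0,1],[-4.5,0.23,0,0,0,0,1],[-4.5,0.23,0,0,0,0,1]]]'
$I '[[[-4.5,0.23,0,0,0,0,1],[-4.5,0.23,0,0,0,0,1],[-4.5,0.23,0,0,0,0,1],[-3.5,0.18,0,0,0,0,1],[-2,0.1,0,0,0,0,1]]]'
$I '[[[-2,0,0,0,0,0,1],[-1,0,0,0,0,0,1],[0,0,0,0,0,0,1],[0,0,0,0,0,0,1],[0,0,0,0,0,0,1]]]'
python3 -c "
from h import *
togo(.4936,-.3794,.062,-11.78)"
```

```text
t: 9.75
tool_pos: [0.5963, 0.2816, 0.2141]
orientation: [-2.432, -1.986, 0.004]
force: [0.7, -0.5, -2.0]
opening: 0.0637
t: 10.25
tool_pos: [0.5628, 0.066, 0.2146]
orientation: [-2.436, -1.981, 0.004]
force: [1.0, 0.3, -2.8]
opening: 0.064
t: 10.75
tool_pos: [0.5281, -0.1563, 0.2148]
orientation: [-2.436, -1.98, 0.002]
force: [0.9, 0.3, -1.6]
opening: 0.0643
t: 11.25
tool_pos: [0.4985, -0.3451, 0.2145]
orientation: [-2.438, -1.977, 0.002]
force: [0.5, 0.7, -3.0]
opening: 0.064
t: 11.75
tool_pos: [0.4947, -0.3711, 0.2167]
orientation: [-2.436, -1.983, -0.001]
force: [0.6, -0.3, -3.7]
opening: 0.0642
t 11.75 tcp [ 0.4947 -0.3711  0.2167] psi -11.71 tilt 0.02 F [ 0.6 -0.3 -3.7] open 64.2 q [-0.73  0.18  1.44  0.    1.52 -0.52]
turn about tool z deg 0.07
shift cm before turn [-0.84  0.06 15.47]
shift cm after turn [-0.84  0.06 15.47]
```

```bash
I="python3 -m inch"
$I '[[[-0.84,0.06,2,0,0,0,1],[0,0,3.5,0,0,0,1],[0,0,3.5,0,0,0,1],[0,0,2.5,0,0,0,1],[0,0,1.5,0,0,0,1]]]'
$I '[[[0,0,0.5,0,0,0,1],[0,0,0,0,0,0,1],[0,0,0,0,0,0,1]]]'
python3 -c "
from h import *
togo(.4936,-.3794,.062,-11.78)"
```

```text
t: 12.25
tool_pos: [0.4923, -0.3786, 0.084]
orientation: [-2.434, -1.981, 0.001]
force: [-0.2, 0.8, -3.2]
opening: 0.0641
t: 12.55
tool_pos: [0.4941, -0.3814, 0.0836]
orientation: [2.435, 1.98, 0.001]
force: [0.2, -0.6, -2.7]
opening: 0.0635
t 12.55 tcp [ 0.4941 -0.3814  0.0836] psi -11.78 tilt 0.16 F [ 0.2 -0.6 -2.7] open 63.5 q [-0.74  0.29  1.56 -0.    1.29 -0.53]
turn about tool z deg 0.0
shift cm before turn [ 0.19 -0.09  2.15]
shift cm after turn [ 0.18 -0.09  2.16]
```

```bash
I="python3 -m inch"
$I '[[[0.12,-0.05,0.7,0,0,0,1],[0,0,0.5,0,0,0,1],[0,0,0.3,0,0,0,1],[0,0,0,0,0,0,1],[0,0,0,0,0,0,1]]]'
$I '[[[0,0,0.15,0,0,0,1],[0,0,0.15,0,0,0,1],[0,0,0,0,0,0,1]]]'
python3 -c "
from h import *
togo(.4936,-.3794,.062,-11.78)"
```

```text
t: 13.05
tool_pos: [0.4927, -0.3794, 0.0665]
orientation: [-2.438, -1.981, 0.0]
force: [0.2, 0.1, -3.7]
opening: 0.064
t: 13.35
tool_pos: [0.4927, -0.3793, 0.0634]
orientation: [-2.438, -1.981, 0.0]
force: [-0.0, 0.1, -3.0]
opening: 0.0638
t 13.35 tcp [ 0.4927 -0.3793  0.0634] psi -11.79 tilt 0.02 F [-0.   0.1 -3. ] open 63.8 q [-0.74  0.31  1.57 -0.    1.26 -0.53]
turn about tool z deg -0.01
shift cm before turn [0.01 0.09 0.14]
shift cm after turn [0.01 0.09 0.14]
```

```bash
I="python3 -m inch"
$I '[[[0,0.09,0.1,0,0,0,1],[0,0,0,0,0,0,1]]]'
$I '[[[0,0,0.1,0,0,0,1],[0,0,0,0,0,0,1]]]'
python3 -c "
from h import *
togo(.4936,-.3794,.062,-11.78)"
```

```text
t: 13.55
tool_pos: [0.4937, -0.3796, 0.0626]
orientation: [-2.438, -1.982, -0.0]
force: [-0.5, 0.0, -2.2]
opening: 0.0637
t: 13.75
tool_pos: [0.4938, -0.3797, 0.0621]
orientation: [2.437, 1.981, 0.0]
force: [-1.5, 1.5, -0.0]
opening: 0.0642
t 13.75 tcp [ 0.4938 -0.3797  0.0621] psi -11.79 tilt 0.03 F [-1.5  1.5 -0. ] open 64.2 q [-0.74  0.31  1.57  0.    1.26 -0.53]
turn about tool z deg -0.01
shift cm before turn [ 0.03 -0.03  0.01]
shift cm after turn [ 0.03 -0.03  0.01]
```

Contact at z = 0.062, with the weight now borne by the large carton. Releasing, backing up and looking.

```bash
I="python3 -m inch"
$I '[[[0,0,0.05,0,0,0,1],[0,0,0,0,0,0,0.3],[0,0,0,0,0,0,0],[0,0,0,0,0,0,-1],[0,0,0,0,0,0,-1]]]'
$I '[[[0,0,0,0,0,0,-1],[0,0,-1.5,0,0,0,-1],[0,0,-2.5,0,0,0,-1],[0,0,-3.5,0,0,0,-1],[0,0,-3.5,0,0,0,-1]]]'
$I '[[[0,0,-3.5,0,0,0,-1],[0,0,-3,0,0,0,-1],[0,0,-1.5,0,0,0,-1],[0,0,0,0,0,0,-1],[0,0,0,0,0,0,-1]]]'
python3 -c "
from h import *
c=save('wrist','ws')
togo(.4265,.3122,.25,28.2)
l=(.4936,-.3794,np.radians(-11.78))
a=proj(c,corners('large',*l,.05));b=proj(c,corners('middle',*l,.095))
print(a.round(1).tolist(),b.round(1).tolist())
for q in(a,b):cv2.polylines(c['image'],[np.int32(q.round())],True,(0,255,0),1)
crop(c,160,50,360,250,3.9,'wsc')"
cd pics; python3 -c "
import cv2;i=cv2.imread('wsc.png');cv2.imwrite('wsc.png',i[:600])"
```

```text
t: 14.25
tool_pos: [0.4939, -0.3798, 0.0613]
orientation: [2.437, 1.981, 0.0]
force: [0.5, -0.2, 0.0]
opening: 0.0755
t: 14.75
tool_pos: [0.4935, -0.3794, 0.1731]
orientation: [-2.438, -1.981, 0.0]
force: [0.3, -0.8, -0.0]
opening: 0.093
t: 15.25
tool_pos: [0.4934, -0.3794, 0.2502]
orientation: [-2.437, -1.981, 0.0]
force: [-0.7, -0.2, -0.9]
opening: 0.0929
t 15.3 tcp [ 0.493 -0.379  0.249] psi -11.79 tilt 0.16 F [-0.8 -0.2  0.1] open 93.0 q [-0.74  0.18  1.38 -0.    1.59 -0.53]
turn about tool z deg -39.99
shift cm before turn [ 6.630e+01 -2.064e+01  5.000e-02]
shift cm after turn [64.06 26.8  -0.1 ]
[[223.2, 219.5], [291.7, 219.6], [295.2, 117.7], [220.0, 117.7]] [[229.9, 222.9], [285.3, 223.0], [287.8, 131.4], [227.6, 131.4]]
```

View pics/wsc.png

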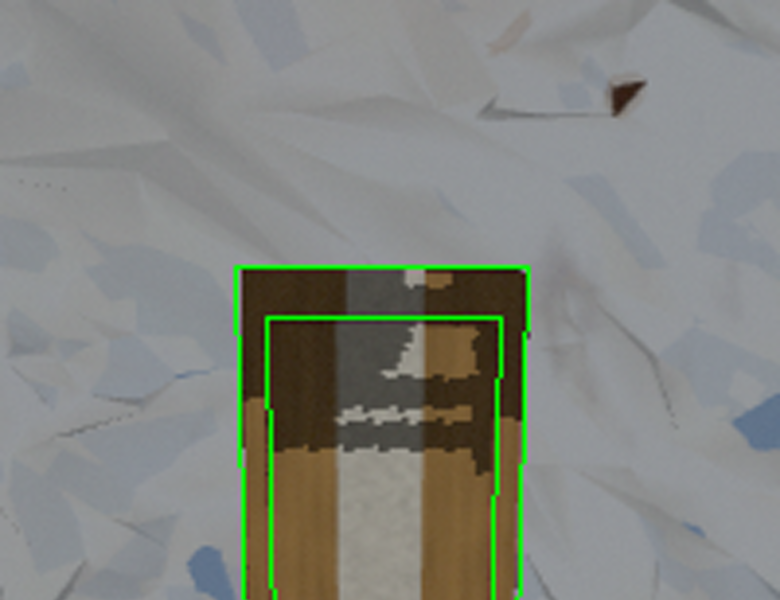

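The picture shows the middle carton's lid and the large carton's lid both coinciding with the ideal centred outlines (green) within about 1 px (1 mm). The middle carton is placed and released. On to the small carton.

```bash
I="python3 -m inch"
$I '[[[4.42,-1.38,0,0,0,0,-1],[4.42,-1.38,0,0,0,0,-1],[4.42,-1.38,0,0,0,0,-1],[4.42,-1.38,0,0,0,0,-1],[4.42,-1.38,0,0,0,0,-1]]]'
$I '[[[4.42,-1.38,0,0,0,0,-1],[4.42,-1.38,0,0,0,0,-1],[4.42,-1.38,0,0,0,0,-1],[4.42,-1.38,0,0,0,0,-1],[4.42,-1.38,0,0,0,0,-1]]]'
$I '[[[4.42,-1.38,0,0,0,0,-1],[4.42,-1.38,0,0,0,0,-1],[4.42,-1.38,0,0,0,0,-1],[4.42,-1.38,0,0,0,0,-1],[4.42,-1.38,0,0,0,0,-1]]]'
$I '[[[0,0,0,0,0,-8,-1],[0,0,0,0,0,-8,-1],[0,0,0,0,0,-8,-1],[0,0,0,0,0,-8,-1],[0,0,0,0,0,-8,-1]]]'
$I '[[[0,0,0,0,0,0,-1],[0,0,0,0,0,0,-1],[0,0,0,0,0,0,-1]]]'
python3 -c "
from h import *
c=save('wrist','wsm')
x=blob(c,'small',(.4265,.3122,.492),.04)
togo(x[0],x[1],.012,np.degrees(x[2]))
q=proj(c,corners('small',*x,.04))
cv2.polylines(c['image'],[np.int32(q.round())],True,(0,255,0),1)
crop(c,170,80,350,230,4,'wsmc')"
```

```text
t: 15.8
tool_pos: [0.4697, -0.1471, 0.2485]
orientation: [-2.436, -1.979, 0.003]
force: [0.9, 0.7, 0.3]
opening: 0.0927
t: 16.3
tool_pos: [0.4473, 0.083, 0.2489]
orientation: [-2.437, -1.98, 0.004]
force: [1.8, 0.2, -0.3]
opening: 0.0932
t: 16.8
tool_pos: [0.425, 0.3131, 0.2486]
orientation: [-2.437, -1.981, 0.006]
force: [0.8, -1.4, 1.0]
opening: 0.0926
t: 17.3
tool_pos: [0.4254, 0.3112, 0.2484]
orientation: [-1.604, -2.699, 0.006]
force: [-0.2, -0.8, 0.3]
opening: 0.0931
t: 17.6
tool_pos: [0.4262, 0.3115, 0.2502]
orientation: [-1.617, -2.692, 0.002]
force: [0.0, -0.7, -0.0]
opening: 0.0933
small rect [[236.5, 136.5], [276.5, 136.5], [276.5, 198.5], [236.5, 198.5]] pred [[238.0, 199.2], [277.2, 199.2], [278.2, 138.1], [236.7, 138.2]]
 fit [0.4246 0.3129] 28.06 [ 0.4 -0.4 -0.4 -0.4  0.8  0.4 -0.8  0.4]
t 17.65 tcp [0.4263 0.3115 0.2505] psi 28.05 tilt 0.05 F [-0.1  0.1 -0.2] open 93.0 q [ 0.53 -0.08  1.64 -0.    1.58  0.04]
turn about tool z deg -0.01
shift cm before turn [ 0.21 -0.06 23.85]
shift cm after turn [ 0.21 -0.09 23.85]
```

View pics/wsmc.png

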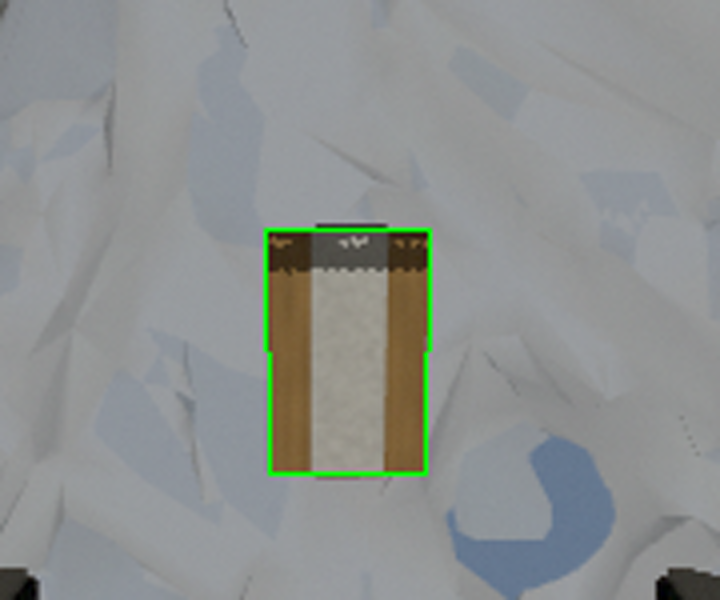

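The green outline fits the small carton's lid within a pixel, at (0.4246, 0.3129) and 28.1°. Descending and gripping.

```bash
I="python3 -m inch"
$I '[[[0.21,-0.08,4,0,0,0,-1],[0,0,4,0,0,0,-1],[0,0,4,0,0,0,-1],[0,0,4,0,0,0,-1],[0,0,3.5,0,0,0,-1]]]'
$I '[[[0,0,1.5,0,0,0,-1],[0,0,1.5,0,0,0,-1],[0,0,1.1,0,0,0,-1],[0,0,0,0,0,0,-1],[0,0,0,0,0,0,-1]]]'
python3 -c "
from h import *
togo(.4246,.3129,.0125,28.06)"
```

```text
t: 18.15
tool_pos: [0.4242, 0.3128, 0.054]
orientation: [-1.616, -2.694, 0.001]
force: [0.4, 0.1, 0.2]
opening: 0.0932
t: 18.65
tool_pos: [0.4257, 0.3137, 0.0162]
orientation: [1.613, 2.695, 0.002]
force: [-0.2, 0.3, 0.6]
opening: 0.0929
t 18.65 tcp [0.4257 0.3137 0.0162] psi 28.2 tilt 0.09 F [-0.2  0.3  0.6] open 92.9 q [0.54 0.14 1.87 0.   1.13 0.05]
turn about tool z deg 0.14
shift cm before turn [-0.02 -0.13  0.37]
shift cm after turn [-0.02 -0.13  0.37]
```

```bash
I="python3 -m inch"
$I '[[[0,-0.08,0.3,0,0,0,-1],[0,0,0,0,0,0,-1],[0,0,0,0,0,0,1],[0,0,0,0,0,0,1],[0,0,0,0,0,0,1]]]' 25
$I '[[[0,0,0,0,0,0,1],[0,0,0,0,0,0,1],[0,0,0,0,0,0,1],[0,0,0,0,0,0,1],[0,0,0,0,0,0,1]]]'
python3 -c "from h import *;togo(.4246,.3129,.0125,28.06)"
$I '[[[0,0,-1.5,0,0,0,1],[0,0,-2,0,0,0,1],[0,0,-3.5,0,0,0,1],[0,0,-3.5,0,0,0,1],[0,0,-3.5,0,0,0,1]]]'
$I '[[[0,0,-3.5,0,0,0,1],[0,0,-3,0,0,0,1],[0,0,-2,0,0,0,1],[0,0,0,0,0,0,1],[0,0,0,0,0,0,1]]]'
python3 -c "
from h import *
togo(.4936,-.3794,.25,-11.78)
c=save('wrist','wh2')
s,R=st();P=np.array([.0,0,0])
zg=.0125
for z in(-(.04-zg),zg):
  Q=np.array([[x,y,z] for x,y in((.04,-.026),(.04,.026),(-.04,.026),(-.04,-.026))])@R.T+s['tool_pos'];print(proj(c,Q).round(1).tolist())
c['image']=cv2.convertScaleAbs(c['image'],alpha=1.6)
crop(c,170,130,350,280,4,'wh2c')"
```

```text
t: 19.15
tool_pos: [0.4242, 0.3129, 0.0124]
orientation: [1.613, 2.696, 0.001]
force: [-0.3, -0.3, 0.5]
opening: 0.0736
t: 19.65
tool_pos: [0.4242, 0.3128, 0.0121]
orientation: [1.613, 2.696, 0.0]
force: [0.2, 0.7, -0.9]
opening: 0.0516
t 19.65 tcp [0.4242 0.3128 0.0121] psi 28.21 tilt 0.01 F [ 0.2  0.7 -0.9] open 51.6 q [0.54 0.14 1.88 0.   1.13 0.05]
turn about tool z deg 0.15
shift cm before turn [-0.02  0.04 -0.04]
shift cm after turn [-0.02  0.04 -0.04]
t: 20.15
tool_pos: [0.4237, 0.3125, 0.1542]
orientation: [-1.613, -2.696, 0.0]
force: [0.6, 0.4, -2.0]
opening: 0.0519
t: 20.65
tool_pos: [0.424, 0.3127, 0.2372]
orientation: [1.613, 2.696, 0.001]
force: [0.5, 0.3, -2.6]
opening: 0.0518
t 20.65 tcp [0.424  0.3127 0.2372] psi 28.21 tilt 0.02 F [ 0.5  0.3 -2.6] open 51.8 q [ 0.54 -0.08  1.66 -0.    1.55  0.05]
turn about tool z deg 39.99
shift cm before turn [-64.28 -26.58  -1.29]
shift cm after turn [-66.33  20.94  -1.28]
t 20.7 tcp [0.4235 0.3124 0.236 ] psi 28.21 tilt 0.1 F [-0.4  0.2 -2.5] open 51.8 q [ 0.54 -0.07  1.67 -0.    1.55  0.05]
[[202.6, 185.0], [310.0, 185.1], [302.9, 324.3], [209.5, 324.4]]
[[213.9, 169.0], [298.5, 169.0], [294.0, 283.6], [218.3, 283.7]]
```

View pics/wh2c.png

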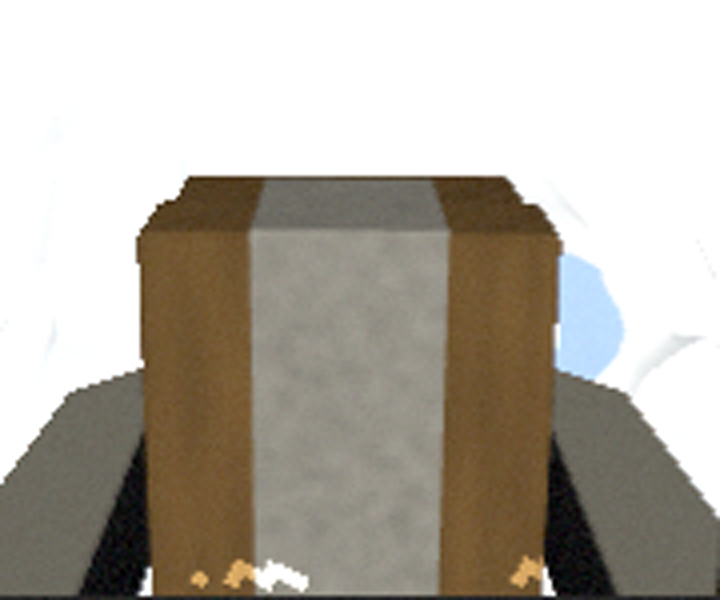

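The small carton is held level and square; its visible end shows the same 4 px camera bias as the middle one, which landed centred. Carrying it across high.

```bash
I="python3 -m inch"
$I '[[[-2.14,-0.88,0,0,0,0,1],[-3.2,-1.32,0,0,0,0,1],[-4.28,-1.77,0,0,0,0,1],[-4.28,-1.77,0,0,0,0,1],[-4.28,-1.77,0,0,0,0,1]]]'
$I '[[[-4.28,-1.77,0,0,0,0,1],[-4.28,-1.77,0,0,0,0,1],[-4.28,-1.77,0,0,0,0,1],[-4.28,-1.77,0,0,0,0,1],[-4.28,-1.77,0,0,0,0,1]]]'
$I '[[[-4.28,-1.77,0,0,0,0,1],[-4.28,-1.77,0,0,0,0,1],[-4.28,-1.77,0,0,0,0,1],[-4.28,-1.77,0,0,0,0,1],[-4.28,-1.77,0,0,0,0,1]]]'
$I '[[[-2.14,-0.88,0,0,0,0,1],[-1,-0.4,0,0,0,0,1],[0,0,0,0,0,5,1],[0,0,0,0,0,5,1],[0,0,0,0,0,5,1]]]'
$I '[[[0,0,0,0,0,5,1],[0,0,0,0,0,5,1],[0,0,0,0,0,5,1],[0,0,0,0,0,5,1],[0,0,0,0,0,5,1]]]'
$I '[[[0,0,0,0,0,0,1],[0,0,0,0,0,0,1],[0,0,0,0,0,0,1]]]'
python3 -c "
from h import *
togo(.4936,-.3794,.117,-11.78)"
```

```text
t: 21.2
tool_pos: [0.4425, 0.1154, 0.2349]
orientation: [-1.611, -2.694, 0.004]
force: [1.1, 0.3, -2.6]
opening: 0.0523
t: 21.7
tool_pos: [0.4657, -0.1149, 0.235]
orientation: [-1.612, -2.693, 0.001]
force: [0.8, 0.9, -2.1]
opening: 0.0516
t: 22.2
tool_pos: [0.4891, -0.345, 0.2345]
orientation: [-1.612, -2.692, -0.001]
force: [1.3, 0.6, -1.8]
opening: 0.0518
t: 22.7
tool_pos: [0.4933, -0.3761, 0.2354]
orientation: [-1.953, -2.457, -0.001]
force: [-0.5, -0.6, -1.2]
opening: 0.0518
t: 23.2
tool_pos: [0.4934, -0.3758, 0.2355]
orientation: [-2.438, -1.977, 0.0]
force: [0.4, -0.9, -1.5]
opening: 0.0515
t: 23.5
tool_pos: [0.4937, -0.3769, 0.2366]
orientation: [-2.435, -1.984, 0.0]
force: [-0.4, 0.3, -1.8]
opening: 0.0519
t 23.5 tcp [ 0.4937 -0.3769  0.2366] psi -11.65 tilt 0.05 F [-0.4  0.3 -1.8] open 51.9 q [-0.73  0.18  1.4   0.    1.56 -0.53]
turn about tool z deg 0.13
shift cm before turn [-0.26  0.05 11.96]
shift cm after turn [-0.25  0.04 11.96]
```

```bash
I="python3 -m inch"
$I '[[[-0.25,0.04,2,0,0,0.1,1],[0,0,3,0,0,0,1],[0,0,3,0,0,0,1],[0,0,2,0,0,0,1],[0,0,0.7,0,0,0,1]]]'
$I '[[[0,0,0,0,0,0,1],[0,0,0,0,0,0,1],[0,0,0,0,0,0,1],[0,0,0,0,0,0,1],[0,0,0,0,0,0,1]]]'
python3 -c "
from h import *
togo(.4936,-.3794,.117,-11.78)"
```

```text
t: 24.0
tool_pos: [0.4921, -0.3785, 0.1268]
orientation: [-2.435, -1.978, 0.001]
force: [-0.1, -0.3, -2.3]
opening: 0.0517
t: 24.5
tool_pos: [0.4941, -0.3804, 0.1312]
orientation: [2.438, 1.978, 0.0]
force: [0.6, 0.6, -2.2]
opening: 0.0519
t 24.5 tcp [ 0.4941 -0.3804  0.1312] psi -11.89 tilt 0.09 F [ 0.6  0.6 -2.2] open 51.9 q [-0.74  0.25  1.52 -0.    1.37 -0.53]
turn about tool z deg -0.11
shift cm before turn [ 0.09 -0.07  1.42]
shift cm after turn [ 0.09 -0.07  1.42]
```

```bash
I="python3 -m inch"
$I '[[[0.06,-0.03,0.6,0,0,0,1],[0,0,0.4,0,0,0,1],[0,0,0.2,0,0,0,1],[0,0,0,0,0,0,1],[0,0,0,0,0,0,1]]]'
$I '[[[0,0,0,0,0,0,1],[0,0,0,0,0,0,1],[0,0,0,0,0,0,1]]]'
python3 -c "
from h import *
togo(.4936,-.3794,.117,-11.78)"
```

```text
t: 25.0
tool_pos: [0.4934, -0.3793, 0.118]
orientation: [-2.439, -1.979, 0.0]
force: [0.2, -0.1, -1.7]
opening: 0.0514
t: 25.3
tool_pos: [0.4936, -0.3794, 0.1183]
orientation: [2.439, 1.979, 0.0]
force: [-0.1, -0.3, -2.3]
opening: 0.0521
t 25.3 tcp [ 0.4936 -0.3794  0.1183] psi -11.89 tilt 0.02 F [-0.1 -0.3 -2.3] open 52.1 q [-0.74  0.26  1.53 -0.    1.35 -0.53]
turn about tool z deg -0.11
shift cm before turn [0.   0.   0.13]
shift cm after turn [0.   0.   0.13]
```

```bash
I="python3 -m inch"
$I '[[[0,0,0.12,0,0,0,1],[0,0,0,0,0,0,1],[0,0,0,0,0,0,1],[0,0,0,0,0,0,1]]]'
python3 -c "
from h import *
togo(.4936,-.3794,.117,-11.78)
a=save('side','sf');w=save('wrist','wf')
p=(.4936,-.3794,np.radians(-11.78))
for z,n in((.05,'large'),(.095,'middle'),(.105,'small'),(.145,'small')):print(n,z,'side',proj(a,corners(n,*p,z)).round(1).tolist(),'wrist',proj(w,corners(n,*p,z)).round(1).tolist())
A=cv2.resize(a['image'][190:310,180:260],None,fx=5,fy=5,interpolation=cv2.INTER_CUBIC)
W=cv2.resize(cv2.convertScaleAbs(w['image'],alpha=1.5)[100:300,190:323],None,fx=3,fy=3,interpolation=cv2.INTER_CUBIC)
cv2.imwrite('pics/final.png',np.hstack([A,W]))"
```

```text
t: 25.7
tool_pos: [0.4934, -0.3793, 0.1169]
orientation: [-2.44, -1.979, 0.0]
force: [0.2, 0.9, -1.2]
opening: 0.0516
t 25.7 tcp [ 0.4934 -0.3793  0.1169] psi -11.89 tilt 0.0 F [ 0.2  0.9 -1.2] open 51.6 q [-0.74  0.26  1.53 -0.    1.35 -0.53]
turn about tool z deg -0.11
shift cm before turn [-0.    0.02 -0.01]
shift cm after turn [-0.    0.02 -0.01]
large 0.05 side [[195.0, 289.2], [228.0, 296.0], [242.4, 258.3], [211.8, 252.7]] wrist [[206.9, 273.8], [309.0, 273.6], [316.8, 122.4], [199.1, 122.6]]
middle 0.095 side [[199.5, 275.1], [223.4, 279.8], [235.6, 249.9], [213.2, 245.8]] wrist [[214.1, 291.0], [302.5, 290.9], [309.2, 146.6], [207.6, 146.8]]
small 0.105 side [[202.9, 269.4], [222.4, 273.2], [231.9, 250.2], [213.5, 246.8]] wrist [[220.2, 284.3], [296.6, 284.2], [301.2, 168.4], [215.7, 168.6]]
small 0.145 side [[201.2, 258.9], [221.1, 262.6], [231.0, 239.7], [212.1, 236.3]] wrist [[211.7, 325.6], [306.1, 325.5], [313.5, 184.6], [204.7, 184.7]]
```

View pics/final.png

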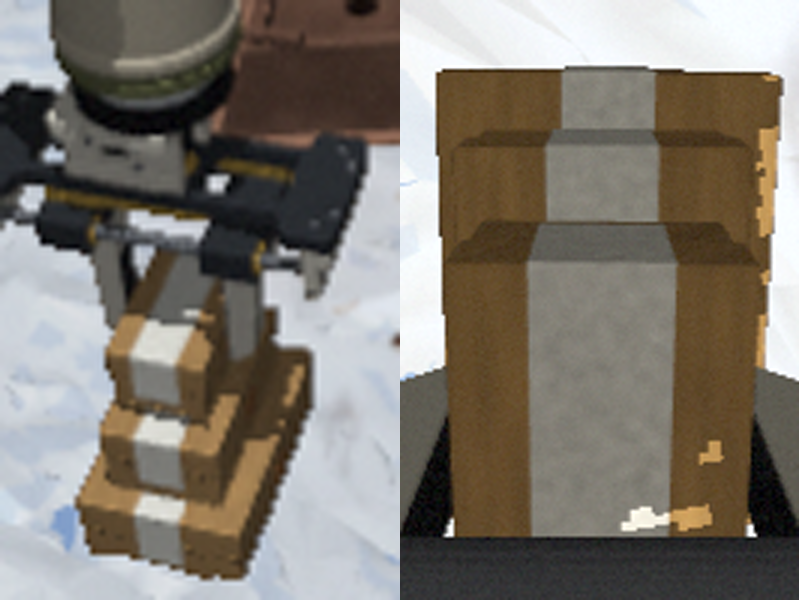

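The final picture shows the three cartons stacked square and concentric. The lid edges are at wrist rows 124, 147 and 187, against predictions of 122, 147 and 185, and there is a clear gap under the held small carton. Handing in.

```bash
python3 -c "
from h import *
st();print(robot.close_job())"
```

```text
t 25.8 tcp [ 0.4935 -0.3793  0.117 ] psi -11.89 tilt 0.0 F [ 0.1 -1.  -1.7] open 51.8 q [-0.74  0.26  1.53  0.    1.35 -0.53]
the job is handed in; nothing more can be done
None
```

The stack is built as you asked and handed in after 25.8 s. The middle carton sits on the large one and has been let go. The small carton is still in the gripper above the column.

**Middle carton:** a wrist picture taken after release showed its side edges and one end centred and square on the large carton within about 1 mm. The other end was cut off in that crop.

**Small carton:** it was gripped across its short side and is held level (tilt 0.0°). Its yaw is within 0.2° of the column's, and the gripper is within 0.2 mm of the column centre. By the gripper height there is about 1 cm of air beneath it. The side picture shows a gap, and the wrist force still carries the carton's weight.

**One check disagreed slightly:** close-up wrist views of a held carton read 2–4 px off the prediction (about 1.5–3 mm). I took this as camera calibration error, because the middle carton showed the same offset and still landed centred. The small carton could therefore be 1–2 mm off along its length.

**Other objects:** the large carton stayed where it stood to within what the pictures can show. All crossings over the pot were made with everything at least 10 cm above it, and nothing came near the mug, bowl or timer. I took no separate picture at the end to confirm those three.

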